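# Tip the grooved forming block brass side up and lay it in its cradle

## Task

Lift the grooved forming block out of its wooden tray, stand it upright on the green bench mat and let go, then push it high on its side so that it topples over and lies on the mat with its grooved brass face up. Then pick it up as it lies and set it down flat in the steel cradle, centred and lengthwise between the two blue fences, brass face still up. Leave everything else on the bench where it is.

Things in the scene. Friction and masses are not known exactly. Their poses are not given: they have to be found in the camera images.
- block: aluminium forming block 36 x 44 x 100 mm, about 0.4 kg, with a grooved brass plate as one 44 x 100 face. Starts standing on end in the tray. Origin: centre of its lower end then. z along its 100 mm length (up at the start), +x (36 thick) out of the brass face, y across its 44 mm width. Brass: ribs across y, grooves 5 mm deep at 12-20, 32-41, 54-64, 78-90 mm along z; other faces smooth.
- block_mid (a point): centre of the block, 50 mm from either end; same axes as the block
- block_face (a point): centre of the grooved brass face, 18 mm from the centre of the block along its +x
- mat_top (a point): centre of the top of the green bench mat, fixed, 260 mm along its x by 240 mm along its y, 4 mm thick; z up; its top is 4 mm above the table
- tray: dark wooden tray, fixed, 132 mm along its x, 72 along its y; walls 20 mm high, 5 thick; floor 5 thick. A wall across the middle parts it into two wells: the block stands in the +x one, about 33 mm from the tray's centre, with some 8 mm of play; the steel cube in the -x one. Origin: centre of its underside. Tray and cradle stand one each side of the mat, either way round.
- cradle_seat (a point): centre of the flat top (black rubber) of the steel cradle, fixed, 10 mm above the table. Its plate is 150 mm along its x, 90 along its y. Two blue fences, 12 mm thick, 14 mm high above the plate, run across y at the two ends, 120 mm clear between them along x; the y sides are open. z up.
- cube: small plain steel doming cube, 36 mm, standing in the other well of the tray (its well is on the tray's -x side); a bystander, to be left alone. Origin: centre of its underside
- loupe: black eye loupe, 40 mm across, 32 mm high; a bystander, to be left alone. Origin: centre of its underside
- wax: orange round wax puck, 52 mm across, 40 mm high; a bystander, to be left alone. Origin: centre of its underside
- jar: amber glass jar with steel cap, 56 mm across, 60 mm high; a bystander, to be left alone. Origin: centre of its underside
- brush: bench brush lying flat beyond the mat; a bystander, to be left alone. Origin: on the tool, at the table
- hammer: small hammer lying flat at the left side of the table; a bystander, to be left alone. Origin: on the tool, at the table
- ring_cone: wooden ring cone, 44 mm foot, 62 mm high, at the right side; a bystander, to be left alone. Origin: centre of its underside
- cradle: the steel cradle itself, origin at the centre of its underside, 10 mm below cradle_seat, same axes
There are look-alikes about, which are no part of the job. There is more than one size of the block; the one meant has the size given above.

How it is judged (in metres and radians):
On the way, in this order (a step that is already met when the one before it is completed fails the run):
1. the block stands upright on the mat, let go and still (x of block_mid in the frame of mat_top between -0.13 and 0.13 m and y of block_mid in the frame of mat_top between -0.12 and 0.12 m and angle between block's own z axis and vertical below 0.1 rad and z of block in the frame of mat_top between -0.004 and 0.004 m and linear speed of block below 0.03 m/s and angular speed of block below 0.3 rad/s and contact force between the fingers and block below 0.3 N), for 0.2 s.
2. the block lies on the mat, brass face up, untouched and still (x of block_mid in the frame of mat_top between -0.13 and 0.13 m and y of block_mid in the frame of mat_top between -0.12 and 0.12 m and z of block_face in the frame of mat_top above 0.031 m and z of block_mid in the frame of mat_top below 0.022 m and linear speed of block below 0.03 m/s and angular speed of block below 0.3 rad/s and contact force between the fingers and block below 0.3 N), for 0.2 s.
At the end, for the whole second after the job is handed in: the block lies flat on the cradle's plate between the two fences, brass face up, its centre within 13 mm (along the cradle) and 15 mm (across) of the cradle's centre, lengthwise within 0.2 rad (either end first), let go and at rest (x of block_mid in the frame of cradle_seat between -0.013 and 0.013 m and y of block_mid in the frame of cradle_seat between -0.015 and 0.015 m and z of block_face in the frame of cradle_seat above 0.031 m and z of block_mid in the frame of cradle_seat below 0.022 m and linear speed of block below 0.03 m/s and angular speed of block below 0.3 rad/s and contact force between the fingers and block below 0.3 N and angle between the z axis of block and the x axis of cradle, either way round below 0.2 rad); the robot touches nothing.
It fails at once if a bystander is moved by more than 30 mm (distance of any of cube, loupe, wax, jar, brush, hammer, ring_cone from where it was at the start of the episode above 0.03 m).
It also fails if it takes over 61 s, if anything falls off the work surface, if the arm or the gripper's body presses on something with over 40 N, if the wrist force passes 120 N, or if a joint passes its speed limit or range.

## Robot

A 7-joint arm with a two-finger parallel gripper is mounted at the origin on the work surface. World frame = base frame: x ahead of the robot, y to its left, z up, the work surface at z = 0. Lengths are in mm, angles in rad, forces in N, time in s.
With the tool pointing down it reaches from about 400 to 875 mm from the base axis. Payload 4.4 kg.
Tool frame: the origin (TCP) lies midway between the tips of the shut fingers; the grasp point (between the pads) lies 19 mm behind it; z points along the fingers, y is the line along which they close (so a half turn about z gives the same grasp; the last joint's range is limited). The gripper opens to 85 mm and grips with 20 to 120 N. Pads are 22 mm wide; open, the fingers measure 114 mm over their backs; the gripper's body (76 mm by 85 mm) begins 54 mm behind the grasp point. The pads swing forward as they close: fully open they stand 13 mm farther back than shut.
Start: joints at [-1.356, 0.628, 0.038, 1.517, -0.027, 0.996, -0.02], TCP at [180.106, 624.563, 231.313] pointing down, gripper open.
Joint ranges: [-3.06, 3.06], [-0.37, 2.12], [-1.25, 1.32], [0.18, 2.47], [-1.1, 4.24], [0.23, 1.98], [-2.94, 2.94]. Speed limits (rad/s): [2.57, 2.57, 3.14, 3.14, 3.14, 3.14, 3.14].

## Interface

Orientations are given as [roll, pitch, yaw] about the fixed x, y, z axes, in that order (R = Rz(yaw) Ry(pitch) Rx(roll)).
In Python, from cell import telemetry, eyes, ctrl, finder gives the robot as it stands.
- The arm moves only by the tool move_arm, never from a script. Its argument "steps" is a list of rows, each a list of 7 numbers: the turn, a rotation vector about the world's x, y, z in degrees, then the shift along the world's x, y, z in m, then the finger opening in m, from 0 to 0.0854. A call has 1 to 5 rows; each row shifts and turns the commanded pose from where the row before left it; what a row does not reach is not made up. A row lasts 1/10 s, in which the tool goes at most 50 mm and 8.59 degrees, less where a joint would pass 70% of its speed; a pose out of reach is approached as far as the arm can. A call with a gripper value outside its range is refused whole. The fingers move at their own pace and stop on an object; the grip force is fixed at half the most. Time passes only in rows, so rows that do not move let the fingers close. It gives the time, the measured TCP pose, the force, the opening and the grip force at its end, in the units of the state.
- telemetry.read_state(): the state, without advancing time (a new reading comes with each control period).
- eyes.get_image(name): name is "scene" or "side" or "wrist"; returns (picture, depth): 480x640x3 uint8, blue, green, red; 480x640 float32, mm along the optical axis (not along the pixel's ray), 0 where there is no reading.
- eyes.calibration(name): a dict with "fx", "fy", "cx", "cy" (pixels), "position" and "attitude" of the camera in the world. Camera axes: x right, y down, z forward; pixel columns grow to the right and rows downward; lengths in mm; the calibration is good to about 2 mm. The wrist camera is an equidistant fisheye: a pixel r from the principal point sees the ray r / f radians off the axis. A picture is of the moment at which its call begins: read the wrist's pose just before it. calibration takes no time and is no camera call; for the wrist camera it gives the pose at the moment of the call.
- ctrl.finish_job(): hands the job in; it is judged then, once.
Trained networks look in the newest picture that a camera, given by its name, has taken for a name from the list of things; names that differ only in an ending like _2 or _b are one class to them, and where a whole thing is asked for, a point or a joint stands for the part that bears it (a point fixed in the world has none). Each returns a list of dicts, best first, with "confidence" (0 to 1); they miss things now and then, are a little off and sometimes report something else, mostly with a low value. They report only what shows in the picture. A call takes as long as a camera call. They do not tell look-alikes from the thing itself.
- finder.boxes_of(camera, name): "location" ([x, y, z] in mm, in the coordinates of the camera as it stood for that picture, good to about 4 mm: the middle of the surface that is visible of it).
- finder.cut_out(camera, name): "mask" (480x640 bool, what is visible of it).
- finder.pinpoint(camera, name): "location" ([x, y, z] in mm, in the coordinates of the camera as it stood for that picture, good to about 4 mm: a listed point, or the origin of a listed thing).
The state is a dict: "clock": time; "qpos": joint angles; "qd": joint speeds; "tau": joint torques, N m; "eef_pos": TCP position; "tool_rot": TCP orientation; "force": force on the tool from outside, world axes, zero at the start; "torque": the same for the moment, N m; "width": finger opening in mm; "gripper_force": force on a finger pad.
Only numpy, scipy, OpenCV 4.12 (cv2) and the standard library are available. Lean on these libraries where they do the work, as an engineer would, in place of code of your own. Each camera call takes 0.05 s, during which the arm holds its last target. There are 200 camera calls.

## Working session

There is one attempt and no reset: what is moved stays moved. The work goes in short steps, Python scripts to look and compute and a tool call to move; the robot and the scene stay as the last step left them, time stands still between calls to the robot, and variables do not carry over. Pictures are saved under pics/ and viewed, at most 10 in all, crops included, and the job is handed in when it is done.

Besides the shell and the picture viewer there is one more tool, called after "Emit:" as name([rows], argument=value, ...), one row to a line, values as JSON. move_arm: Moves the arm, as the interface text tells. Its arguments: {"type":"object","properties":{"steps":{"type":"array"}},"required":["steps"]}

```bash
mkdir -p pics
cat > h.py <<'E'
import numpy as np, cv2
from scipy.spatial.transform import Rotation as R
from cell import telemetry, eyes, ctrl, finder
def att(c):
    a=np.array(c["attitude"],float)
    return a if a.shape==(3,3) else R.from_euler('xyz',a).as_matrix()
def w(c,p): return att(c)@np.array(p,float)+np.array(c["position"])
def cloud(c,d,m):
    v,u=np.nonzero(m&(d>0)); z=d[v,u]
    return np.c_[(u-c["cx"])/c["fx"]*z,(v-c["cy"])/c["fy"]*z,z]@att(c).T+np.array(c["position"])
E
python3 - <<'E'
from h import *
print(telemetry.read_state())
out=[]
for n in("scene","side"):
    im,d=eyes.get_image(n); c=eyes.calibration(n); print(n,c)
    out.append(im)
    for k in("block_mid","block_face","tray","mat_top","cradle_seat","cube","loupe","wax","jar"):
        for f in finder.pinpoint(n,k)[:3]:
            p=f["location"]; print(k,round(f["confidence"],2),w(c,p).round(0),(c["cx"]+c["fx"]*p[0]/p[2],c["cy"]+c["fy"]*p[1]/p[2]) )
    cv2.imwrite(f"pics/{n}1.png",im)
E
```

```text
{'clock': 0.0, 'qpos': array([-1.35584069,  0.62935247,  0.03847172,  1.51837839, -0.02698005,
        0.99627264, -0.02001821]), 'qd': array([ 1.05785490e-03,  1.55030028e-03, -1.16275219e-03,  1.44096530e-05,
        5.85455974e-04, -2.47830122e-04, -4.90363655e-04]), 'tau': array([-9.94213769e-05, -5.63389564e+01,  1.22617867e+00, -1.93449730e+01,
        1.10016949e-02,  1.05383285e-02,  1.05059598e-05]), 'eef_pos': array([179.92547329, 623.95366509, 230.38219437]), 'tool_rot': array([-3.13970148e+00,  5.96530956e-05,  2.86080540e+00]), 'force': array([ 0.01284168, -1.1436552 ,  0.44289638]), 'torque': array([ 0.04299918,  0.01907178, -0.06444042]), 'gripper_force': 0.0, 'width': 85.76874803152613}
scene {'fx': 567.4446519061294, 'fy': 567.4446519061294, 'cx': 320.59612338727004, 'cy': 232.12584204551075, 'position': array([1723.03222722, -659.62526123,  956.56380038]), 'attitude': array([-2.1694113 , -0.00462465,  1.05473049])}
block_mid 0.89 [ 451. -445.   66.] (152.59170481026888, 251.27993249267504)
block_mid 0.88 [ 666. -307.   44.] (232.788748166402, 287.0204664995965)
bloc
[... 1312 characters left out ...]
_face 0.97 [ 673. -287.   39.] (396.8608332009499, 322.3802853009349)
block_face 0.94 [ 439. -418.   61.] (320.01203751508075, 399.7371564251675)
block_face 0.55 [ 576. -330.   57.] (365.5100899416399, 344.36120043687384)
tray 0.68 [ 533. -303.   -3.] (340.117564713781, 362.2408774846692)
mat_top 0.67 [574.  28.   4.] (299.2889258793053, 263.7075279011849)
cradle_seat 0.82 [541. 285.  10.] (255.20941501502153, 214.50030006698518)
cube 0.85 [ 494. -295.    6.] (321.28141550909794, 362.273573770486)
loupe 0.45 [773. 125.  -0.] (353.07870441575125, 226.75593849230762)
jar 0.96 [763. -97.  -2.] (389.1298857110181, 274.0075275174214)
jar 0.7 [575.  26.   4.] (299.9081898922758, 264.1139395578753)
```

Run:
```python
from h import *
a=cv2.imread("pics/scene1.png"); b=cv2.imread("pics/side1.png")
A=cv2.resize(a[200:350,120:320],(800,600),interpolation=3); cv2.imwrite("pics/crop1.png",A)
```

```text
(no output)
```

View pics/scene1.png

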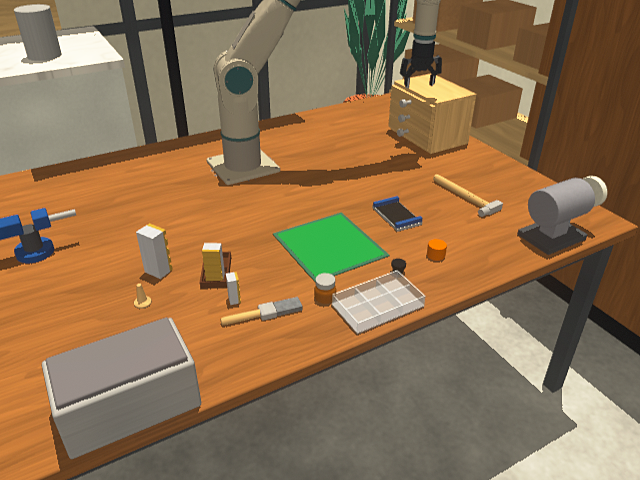

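View pics/side1.png

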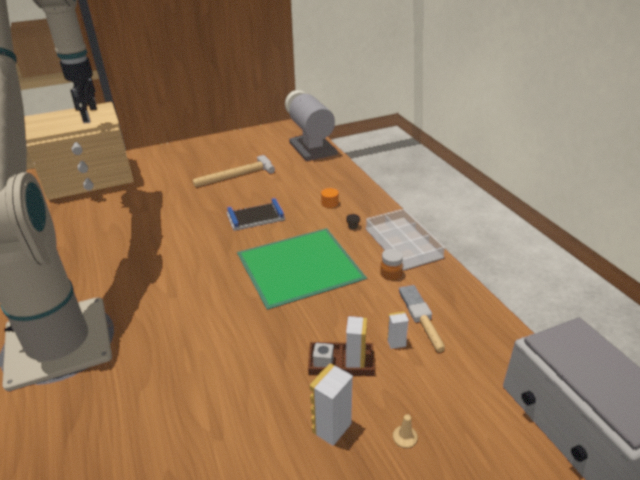

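View pics/crop1.png

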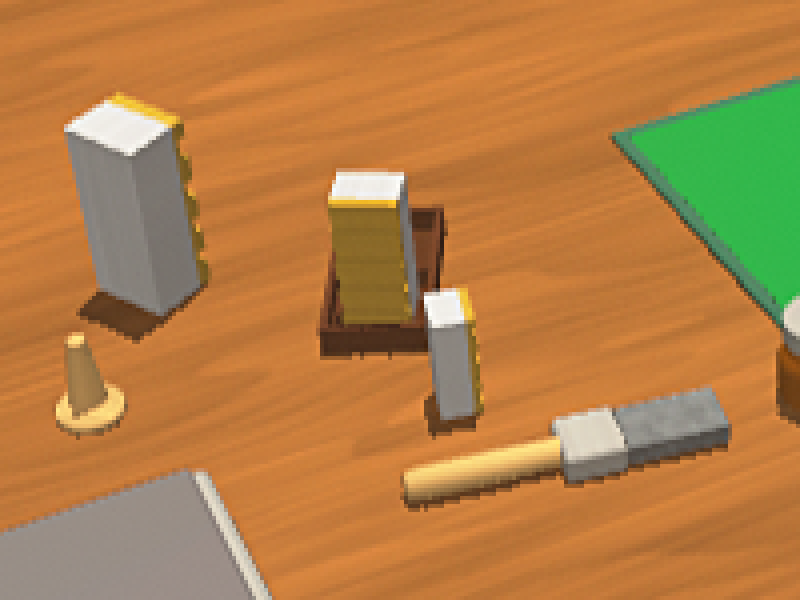

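Three look-alikes show in the scene picture: a large block at (152,251), a medium one at (213,262) and a small one at (232,288). The medium one stands in the wooden tray, and the crop confirms this, so it is the one meant. Its brass faces the scene camera. Next I measure the yaws from depth.

Run:
```python
from h import *
def rect(P,n):
    r=cv2.minAreaRect(P[:,:2].astype(np.float32)); b=cv2.boxPoints(r)
    print(n,len(P),np.round(r[0],1),np.round(r[1],1),"edge dirs deg",[round(float(np.degrees(np.arctan2(*(b[(i+1)%4]-b[i])[::-1]))),1) for i in (0,1)],"len",[round(float(np.linalg.norm(b[(i+1)%4]-b[i])),1) for i in (0,1)],"z",P[:,2].mean().round(1))
for n in("scene","side"):
    im,d=eyes.get_image(n); c=eyes.calibration(n)
    P=cloud(c,d,np.ones_like(d,bool)); print(n)
    def near(x,y,r,z0,z1):return P[(np.hypot(P[:,0]-x,P[:,1]-y)<r)&(P[:,2]>z0)&(P[:,2]<z1)]
    rect(near(560,-316,45,96,125),"blocktop"); q=near(560,-316,45,30,98)
    rect(q,"blockwalls"); rect(near(533,-306,85,12,25),"traywall")
    rect(near(542,285,95,18,32),"fences"); rect(near(542,285,95,5,32),"cradle")
    hsv=cv2.cvtColor(im,cv2.COLOR_BGR2HSV); m=cv2.inRange(hsv,(50,120,60),(75,255,255))>0
    G=cloud(c,d,m); G=G[(np.hypot(G[:,0]-575,G[:,1]-27)<200)&(abs(G[:,2])<12)]; rect(G,"mat")
    hb=cv2.inRange(hsv,(18,120,60),(32,255,255))>0
    B=cloud(c,d,hb); B=B[(np.hypot(B[:,0]-560,B[:,1]+316)<45)&(B[:,2]>30)]
    if len(B)>20: u=np.linalg.svd(B-B.mean(0),full_matrices=False)[2]; print("brass",len(B),B.mean(0).round(1),u[2].round(2))
    rect(near(500,-299,35,33,60),"cube")
```

```text
scene
blocktop 197 [ 562.1 -317.6] [44.1 46.9] edge dirs deg [-31.7, 58.3] len [46.9, 44.1] z 103.5
blockwalls 417 [ 563.8 -319.3] [44.6 44.5] edge dirs deg [-31.2, 58.8] len [44.5, 44.6] z 63.1
traywall 300 [ 536.3 -306.5] [ 72.8 143.2] edge dirs deg [-25.9, 64.1] len [143.2, 72.8] z 17.8
fences 201 [545.3 285.4] [ 97.3 150.3] edge dirs deg [-3.0, 87.0] len [150.3, 97.3] z 22.9
cradle 905 [545.2 281.6] [172.2 156.3] edge dirs deg [-2.8, 87.2] len [156.3, 172.2] z 13.3
mat 3800 [574.7  27.6] [242.8 264.3] edge dirs deg [-0.8, 89.2] len [264.3, 242.8] z 4.2
brass 431 [ 575.7 -326.1   69.5] [ 0.85 -0.52  0.01]
cube 0 [0. 0.] [0. 0.] edge dirs deg [0.0, 0.0] len [0.0, 0.0] z nan
side
blocktop 361 [ 560.6 -317.8] [49. 36.] edge dirs deg [-31.0, 59.0] len [36.0, 49.0] z 104.0
blockwalls 467 [ 565.3 -330.2] [59.7 29.9] edge dirs deg [-70.4, 19.6] len [29.9, 59.7] z 63.7
traywall 687 [ 533.3 -305.2] [ 78.4 132.1] edge dirs deg [-25.7, 64.3] len [132.1, 78.4] z 18.4
fences 180 [541.4 285.2] [ 96.9 144.5] edge dirs deg [-4.3, 85.7] len [144.5, 96.9] z 23.3
cradle 1021 [541.4 300.1] [128.2 149.5] edge dirs deg [-2.5, 87.5] len [149.5, 128.2] z 12.4
mat 5219 [574.   26.9] [229.6 243.2] edge dirs deg [-0.0, 90.0] len [243.2, 229.6] z 4.0
brass 144 [ 568.1 -334.8   78.8] [-0.84  0.55 -0.01]
cube 279 [ 498.4 -295.1] [37.4 36.3] edge dirs deg [-29.5, 60.5] len [36.3, 37.4] z 40.0<stdin>:4: RuntimeWarning: Mean of empty slice.
  ret = ret.dtype.type(ret / rcount)
```

Emit:
move_arm([
  [0, 0, -7.7, 0.03, -0.035, 0, 0.0854],
  [0, 0, -7.7, 0.03, -0.035, 0, 0.0854],
  [0, 0, 0, 0.03, -0.035, 0, 0.0854],
  [0, 0, 0, 0.03, -0.035, 0, 0.0854],
  [0, 0, 0, 0.03, -0.035, 0, 0.0854],
])

```text
clock: 1.6
eef_pos: [331.1, 448.2, 231.5]
tool_rot: [3.141, 0.0, 2.592]
force: [1.8, 0.9, -0.2]
width: 85.5
gripper_force: 0.0
```

Emit:
move_arm([
  [0, 0, 0, 0.028, -0.04, 0, 0.0854],
  [0, 0, 0, 0.028, -0.04, 0, 0.0854],
  [0, 0, 0, 0.028, -0.04, 0, 0.0854],
  [0, 0, 0, 0.028, -0.04, 0, 0.0854],
  [0, 0, 0, 0.028, -0.04, 0, 0.0854],
])

```text
clock: 2.1
eef_pos: [471.1, 248.0, 231.6]
tool_rot: [3.141, 0.0, 2.592]
force: [1.9, 0.0, -0.3]
width: 85.5
gripper_force: 0.0
```

Emit:
move_arm([
  [0, 0, 0, 0.01, -0.048, 0, 0.0854],
  [0, 0, 0, 0.01, -0.048, 0, 0.0854],
  [0, 0, 0, 0.01, -0.048, 0, 0.0854],
  [0, 0, 0, 0.01, -0.048, 0, 0.0854],
  [0, 0, 0, 0.01, -0.048, 0, 0.0854],
])

```text
clock: 2.6
eef_pos: [520.4, 7.7, 231.6]
tool_rot: [3.141, 0.001, 2.592]
force: [1.3, 0.7, 0.5]
width: 85.6
gripper_force: 0.0
```

Emit:
move_arm([
  [0, 0, 0, 0.008, -0.048, 0, 0.0854],
  [0, 0, 0, 0.008, -0.048, 0, 0.0854],
  [0, 0, 0, 0.008, -0.048, 0, 0.0854],
  [0, 0, 0, 0.008, -0.048, 0, 0.0854],
  [0, 0, 0, 0.008, -0.048, 0, 0.0854],
])

```text
clock: 3.1
eef_pos: [560.3, -232.4, 231.5]
tool_rot: [3.141, 0.0, 2.592]
force: [0.8, -0.7, -0.6]
width: 85.2
gripper_force: 0.0
```

Emit:
move_arm([
  [0, 0, 0, 0.0005, -0.043, 0, 0.0854],
  [0, 0, 0, 0, -0.0426, 0, 0.0854],
  [0, 0, 0, 0, 0, -0.02, 0.0854],
  [0, 0, 0, 0, 0, 0, 0.0854],
])

```text
clock: 3.5
eef_pos: [558.5, -316.7, 208.9]
tool_rot: [-3.141, -0.005, 2.589]
force: [-0.4, 0.3, -0.8]
width: 85.0
gripper_force: 0.0
```

Run:
```python
from h import *
c=eyes.calibration("wrist"); im,d=eyes.get_image("wrist"); print({k:np.round(v,1) for k,v in c.items()},telemetry.read_state()["eef_pos"])
v,u=np.nonzero(d>0); dx,dy=(u-c["cx"])/c["fx"],(v-c["cy"])/c["fy"]; r=np.hypot(dx,dy)+1e-9; z=d[v,u]
ok=r<1.3; t=np.tan(np.where(ok,r,0))/r
P=(np.c_[dx*t*z,dy*t*z,z]@att(c).T+np.array(c["position"]))[ok]
T=P[(P[:,2]>97)&(P[:,2]<112)&(np.hypot(P[:,0]-561,P[:,1]+318)<50)]
rr=cv2.minAreaRect(T[:,:2].astype(np.float32)); print(len(T),rr,T[:,2].mean())
cv2.imwrite("pics/wrist1.png",im)
```

```text
{'fx': np.float64(371.6), 'fy': np.float64(371.6), 'cx': np.float64(313.0), 'cy': np.float64(238.7), 'position': array([ 494.8, -278. ,  351.7]), 'attitude': array([2.8, 0. , 1. ])} [ 559.7586613  -315.18224615  210.05836127]
3230 ((560.689208984375, -318.35321044921875), (44.081424713134766, 36.938602447509766), 58.775108337402344) 104.73778659940635
```

View pics/wrist1.png

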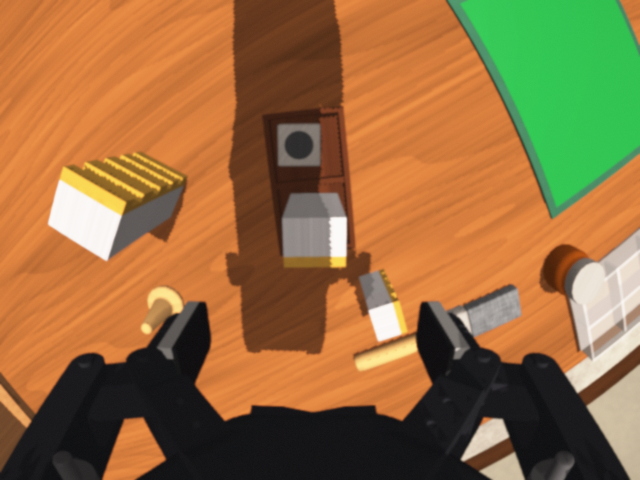

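The wrist view shows the 44 x 37 mm top of the block at about (315,235). It is 105 mm high in the tray, with the cube behind it, and it sits between the fingers. I descend and grip.

Emit:
move_arm([
  [0, 0, 0, 0.0005, -0.0015, -0.04, 0.0854],
  [0, 0, 0, 0.0005, -0.0015, -0.04, 0.0854],
  [0, 0, 0, 0, 0, -0.04, 0.0854],
  [0, 0, 0, 0, 0, -0.03, 0.0854],
  [0, 0, 0, 0, 0, 0, 0.0854],
])

```text
clock: 4.05
eef_pos: [559.8, -315.4, 57.9]
tool_rot: [3.141, -0.008, 2.595]
force: [-0.1, -0.1, -0.5]
width: 85.2
gripper_force: 0.0
```

Emit:
move_arm([
  [0, 0, 0, 0, 0, 0, 0.03],
  [0, 0, 0, 0, 0, 0, 0.03],
  [0, 0, 0, 0, 0, 0, 0.03],
  [0, 0, 0, 0, 0, 0, 0.03],
  [0, 0, 0, 0, 0, 0, 0.03],
])

```text
clock: 4.55
eef_pos: [563.4, -319.5, 63.9]
tool_rot: [3.141, 0.004, 2.592]
force: [-0.4, 0.3, 7.8]
width: 43.3
gripper_force: 62.2
```

Emit:
move_arm([
  [0, 0, 0, 0, 0, 0.02, 0.03],
  [0, 0, 0, 0, 0, 0.04, 0.03],
  [0, 0, 0, 0, 0, 0.04, 0.03],
  [0, 0, 0, 0, 0, 0.03, 0.03],
  [0, 0, 0, 0, 0, 0, 0.03],
])

```text
clock: 5.05
eef_pos: [564.1, -320.7, 196.5]
tool_rot: [3.141, 0.01, 2.592]
force: [1.3, -1.0, -3.7]
width: 43.5
gripper_force: 62.6
```

Run:
```python
from h import *
s=telemetry.read_state(); print(s["eef_pos"],s["tool_rot"],s["force"],s["width"])
for n in("side","scene"):
    im,d=eyes.get_image(n); c=eyes.calibration(n); P=cloud(c,d,np.ones_like(d,bool))
    e=s["eef_pos"]; Q=P[(np.hypot(P[:,0]-e[0],P[:,1]-e[1])<40)&(P[:,2]>40)&(P[:,2]<e[2])]
    print(n,np.percentile(Q[:,2],[0,2,5]).round(1))
```

```text
[ 564.09827198 -320.74612015  196.51796024] [3.1410791  0.00951172 2.59171216] [ 1.27366618 -0.95150563 -3.70654752] 43.49229539923367
side [135.9 138.  140.7]
scene [132.  135.7 138.5]
```

Emit:
move_arm([
  [0, 0, 7, 0.007, 0.03, 0, 0.03],
  [0, 0, 7, 0.007, 0.045, 0, 0.03],
  [0, 0, 7, 0.007, 0.045, 0, 0.03],
  [0, 0, 7.2, 0.007, 0.045, 0, 0.03],
  [0, 0, 0, 0.007, 0.045, 0, 0.03],
])

```text
clock: 5.65
eef_pos: [594.8, -107.0, 188.8]
tool_rot: [3.141, -0.005, 3.087]
force: [0.9, 0.6, -3.6]
width: 43.3
gripper_force: 62.5
```

Emit:
move_arm([
  [0, 0, 0, 0.007, 0.045, 0, 0.03],
  [0, 0, 0, 0.007, 0.045, 0, 0.03],
  [0, 0, 0, 0.007, 0.04, -0.02, 0.03],
  [0, 0, 0, 0, 0.007, -0.04, 0.03],
  [0, 0, 0, 0, 0, -0.03, 0.03],
])

```text
clock: 6.15
eef_pos: [615.0, 32.1, 97.4]
tool_rot: [3.14, -0.006, 3.09]
force: [-0.2, -0.2, -4.9]
width: 43.4
gripper_force: 62.6
```

Emit:
move_arm([
  [0, 0, 0, 0, 0, -0.02, 0.03],
  [0, 0, 0, 0, 0, 0, 0.03],
  [0, 0, 0, 0, 0, 0, 0.03],
])

```text
clock: 6.45
eef_pos: [616.5, 27.8, 80.0]
tool_rot: [-3.141, -0.003, 3.084]
force: [0.0, 0.2, -3.9]
width: 43.4
gripper_force: 62.5
```

Run:
```python
from h import *
s=telemetry.read_state(); e=s["eef_pos"]; print(e,s["tool_rot"],s["force"],s["width"])
for n in("side","scene"):
    im,d=eyes.get_image(n); c=eyes.calibration(n); P=cloud(c,d,np.ones_like(d,bool))
    m=finder.cut_out(n,"block_mid"); 
    for f in m[:4]:
        Q=cloud(c,d,f["mask"]); print(n,round(f["confidence"],2),np.median(Q,0).round(0),np.percentile(Q[:,2],[1,3,6,98]).round(1))
```

```text
[616.48028176  27.75897368  80.00499488] [-3.14120037e+00 -3.09785787e-03  3.08393684e+00] [ 0.02891412  0.18293511 -3.88010851] 43.37298089701001
side 0.93 [ 443. -453.   93.] [ -0.6   1.7   7.7 132.4]
side 0.72 [ 658. -316.   50.] [-0.3  1.7  5.4 76.5]
side 0.71 [599.  10.  65.] [ 17.7  23.4  25.3 122.4]
scene 0.96 [ 471. -446.   80.] [  0.8   4.1  10.1 133.3]
scene 0.74 [631.  23.  77.] [ 23.5  26.4  30.6 125.6]
scene 0.63 [ 677. -310.   50.] [-1.3 -0.2  3.3 77.1]
```

Emit:
move_arm([
  [0, 0, 0, 0, 0, -0.008, 0.03],
  [0, 0, 0, 0, 0, -0.004, 0.03],
  [0, 0, 0, 0, 0, -0.002, 0.03],
  [0, 0, 0, 0, 0, 0, 0.03],
])

```text
clock: 7.05
eef_pos: [617.2, 27.9, 66.8]
tool_rot: [-3.141, -0.001, 3.084]
force: [-0.4, 0.1, -3.8]
width: 43.5
gripper_force: 62.7
```

Emit:
move_arm([
  [0, 0, 0, 0, 0, -0.002, 0.03],
  [0, 0, 0, 0, 0, 0, 0.03],
])

```text
clock: 7.25
eef_pos: [617.5, 28.0, 65.1]
tool_rot: [-3.142, -0.0, 3.084]
force: [0.1, -0.2, -3.9]
width: 43.3
gripper_force: 62.7
```

Emit:
move_arm([
  [0, 0, 0, 0, 0, -0.0015, 0.03],
  [0, 0, 0, 0, 0, 0, 0.03],
])

```text
clock: 7.45
eef_pos: [617.5, 28.0, 63.7]
tool_rot: [3.142, -0.0, 3.084]
force: [-0.6, -1.2, -4.2]
width: 43.4
gripper_force: 62.7
```

Emit:
move_arm([
  [0, 0, 0, 0, 0, -0.0015, 0.03],
  [0, 0, 0, 0, 0, 0, 0.03],
])

```text
clock: 7.65
eef_pos: [617.8, 28.0, 62.9]
tool_rot: [3.142, 0.0, 3.084]
force: [-2.7, 0.2, 0.6]
width: 43.8
gripper_force: 63.0
```

Emit:
move_arm([
  [0, 0, 0, 0, 0, 0, 0.055],
  [0, 0, 0, 0, 0, 0, 0.0854],
  [0, 0, 0, 0, 0, 0, 0.0854],
  [0, 0, 0, 0, 0, 0, 0.0854],
  [0, 0, 0, 0, 0, 0, 0.0854],
])

```text
clock: 8.15
eef_pos: [617.7, 27.9, 62.4]
tool_rot: [3.142, 0.0, 3.084]
force: [-0.3, -0.4, -0.6]
width: 85.5
gripper_force: 0.0
```

Emit:
move_arm([
  [0, 0, 0, 0, 0, 0.03, 0.0854],
  [0, 0, 0, 0, 0, 0.04, 0.0854],
  [0, 0, 0, 0, 0, 0.04, 0.0854],
  [0, 0, 0, 0, 0, 0, 0.0854],
  [0, 0, 0, 0, 0, 0, 0.0854],
])

```text
clock: 8.65
eef_pos: [618.1, 28.0, 173.4]
tool_rot: [3.141, 0.002, 3.084]
force: [-0.9, 0.6, -0.6]
width: 85.7
gripper_force: 0.0
```

Run:
```python
from h import *
s=telemetry.read_state(); print(s["eef_pos"],s["tool_rot"])
for n in("side","scene"):
    im,d=eyes.get_image(n); c=eyes.calibration(n); P=cloud(c,d,np.ones_like(d,bool))
    Q=P[(np.hypot(P[:,0]-617,P[:,1]-28)<50)&(P[:,2]>98)&(P[:,2]<112)]; print(n,len(Q),cv2.minAreaRect(Q[:,:2].astype(np.float32)),Q[:,2].mean())
    cv2.imwrite(f"pics/{n}2.png",cv2.resize(im[150:350,200:460],(650,500),interpolation=3))
```

```text
[618.14931193  27.9860633  173.39818596] [3.14126784e+00 2.23499081e-03 3.08415813e+00]
side 184 ((614.482666015625, 28.533533096313477), (46.985111236572266, 37.12602615356445), 87.53964233398438) 103.30709188241181
scene 151 ((616.6617431640625, 27.027469635009766), (47.291019439697266, 39.5626220703125), 85.69993591308594) 103.47482915738574
```

View pics/scene2.png

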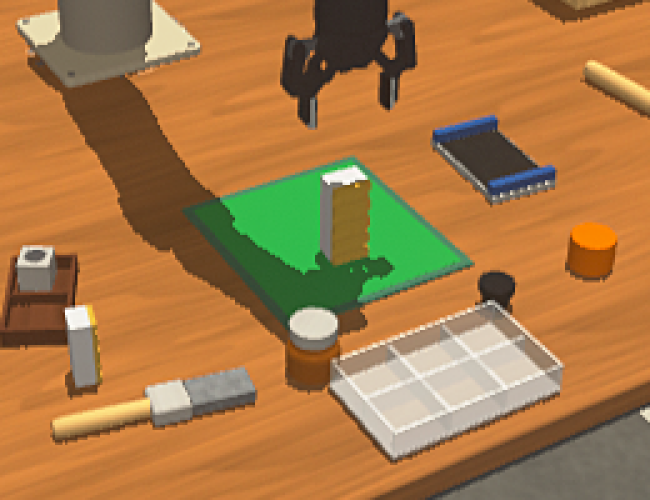

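The block stands alone on the mat at (345,215) in the crop, brass toward +x. Next I close the fingers, go round to the brass side and push high.

Emit:
move_arm([
  [0, 0, 0, 0.025, -0.0015, 0, 0.0],
  [0, 0, 0, 0.035, -0.002, 0, 0.0],
  [0, 0, 0, 0, 0, 0, 0.0],
  [0, 0, 0, 0, 0, 0, 0.0],
  [0, 0, 0, 0, 0, -0.02, 0.0],
])

```text
clock: 9.25
eef_pos: [678.1, 24.6, 153.3]
tool_rot: [3.141, 0.002, 3.084]
force: [0.2, 0.0, -0.5]
width: 12.1
gripper_force: 0.0
```

Emit:
move_arm([
  [0, 0, 0, 0, 0, -0.035, 0.0],
  [0, 0, 0, 0, 0, -0.032, 0.0],
  [0, 0, 0, 0, 0, 0, 0.0],
  [0, 0, 0, -0.012, 0.0005, 0, 0.0],
  [0, 0, 0, -0.01, 0.0005, 0, 0.0],
])

```text
clock: 9.75
eef_pos: [654.9, 25.5, 86.1]
tool_rot: [-3.142, -0.0, 3.084]
force: [-0.5, -0.2, -0.1]
width: 0.4
gripper_force: 0.0
```

Emit:
move_arm([
  [0, 0, 0, -0.008, 0.0005, 0, 0.0],
  [0, 0, 0, -0.008, 0.0005, 0, 0.0],
  [0, 0, 0, -0.008, 0.0005, 0, 0.0],
  [0, 0, 0, -0.008, 0.0005, 0, 0.0],
])

```text
clock: 10.15
eef_pos: [624.3, 27.5, 86.4]
tool_rot: [3.141, 0.003, 3.084]
force: [2.3, -0.6, 9.6]
width: -0.2
gripper_force: 4.3
```

```bash
cat > look.py <<'E'
from h import *
s=telemetry.read_state(); print(s["clock"],s["eef_pos"],s["force"])
im,d=eyes.get_image("side"); c=eyes.calibration("side"); P=cloud(c,d,np.ones_like(d,bool))
Q=P[(abs(P[:,0]-580)<100)&(abs(P[:,1]-28)<26)&(P[:,2]>14)&(P[:,2]<115)]
print(len(Q),Q.min(0),Q.max(0))
for a in range(500,660,15):
    q=Q[abs(Q[:,0]-a)<7]
    if len(q): print(a,q[:,2].max().round(0),end="; ")
E
python3 look.py
```

```text
10.15 [624.25957209  27.50708848  86.43609638] [ 2.30117742 -0.58999406  9.60139281]
724 [573.69721217   2.16337217  14.05927553] [634.08362453  53.96946159 114.86571373]
575 106.0; 590 109.0; 605 115.0; 620 115.0; 635 114.0;
```

Emit:
move_arm([
  [0, 0, 0, -0.008, 0.0005, 0.0, 0.0],
  [0, 0, 0, -0.008, 0.0005, 0.0, 0.0],
  [0, 0, 0, 0, 0, 0.0, 0.0],
  [0, 0, 0, 0, 0, 0.0, 0.0],
])

```text
clock: 10.6
eef_pos: [607.0, 28.5, 85.0]
tool_rot: [-3.141, -0.001, 3.084]
force: [0.6, -0.4, -0.2]
width: 0.4
gripper_force: 0.0
```

```bash
python3 look.py
```

```text
10.6 [607.01593884  28.47327701  84.99245715] [ 0.63403496 -0.43361397 -0.22510471]
832 [491.89024111   3.73272342  14.05592653] [615.73002375  53.982234   114.60742045]
500 43.0; 515 43.0; 530 42.0; 545 43.0; 560 44.0; 575 43.0; 590 114.0; 605 115.0; 620 114.0;
```

Emit:
move_arm([
  [0, 0, 0, 0, 0, 0.03, 0.0],
  [0, 0, 0, -0.02, 0, 0.04, 0.0854],
  [0, 0, 0, -0.03, 0, 0.04, 0.0854],
  [0, 0, 0, 0, 0, 0, 0.0854],
  [0, 0, 0, 0, 0, 0, 0.0854],
])

```text
clock: 11.15
eef_pos: [558.2, 28.5, 196.3]
tool_rot: [3.141, 0.003, 3.084]
force: [0.1, -0.4, -1.0]
width: 58.0
gripper_force: 0.0
```

Run:
```python
from h import *
s=telemetry.read_state(); print(s["eef_pos"])
for n in("side","scene"):
    im,d=eyes.get_image(n); c=eyes.calibration(n); P=cloud(c,d,np.ones_like(d,bool))
    Q=P[(abs(P[:,0]-560)<90)&(abs(P[:,1]-28)<60)&(P[:,2]>32)&(P[:,2]<46)]; print(n,len(Q),cv2.minAreaRect(Q[:,:2].astype(np.float32)),np.percentile(Q[:,2],90))
    if n=="side": cv2.imwrite("pics/side3.png",cv2.resize(im[190:340,180:400],(660,450),interpolation=3))
c=eyes.calibration("wrist"); im,d=eyes.get_image("wrist")
v,u=np.nonzero(d>0); dx,dy=(u-c["cx"])/c["fx"],(v-c["cy"])/c["fy"]; r=np.hypot(dx,dy)+1e-9; z=d[v,u]
ok=r<1.3; t=np.tan(np.where(ok,r,0))/r
P=(np.c_[dx*t*z,dy*t*z,z]@att(c).T+np.array(c["position"]))[ok]
T=P[(P[:,2]>32)&(P[:,2]<46)&(np.hypot(P[:,0]-545,P[:,1]-28)<80)]
print("wrist",len(T),cv2.minAreaRect(T[:,:2].astype(np.float32)),T[:,2].mean())
for k in((545,285),): 
  F=P[(P[:,2]>17)&(P[:,2]<30)&(np.hypot(P[:,0]-545,P[:,1]-285)<100)]; 
  if len(F)>20: print("fences",len(F),cv2.minAreaRect(F[:,:2].astype(np.float32)))
```

```text
[558.23137921  28.51676525 196.29137319]
side 513 ((543.0902709960938, 31.278844833374023), (51.252193450927734, 100.3499755859375), 87.07291412353516) 41.01312520285783
scene 354 ((545.3853759765625, 30.154001235961914), (49.66844940185547, 111.40286254882812), 88.39330291748047) 41.73538902248489
wrist 6408 ((543.8453979492188, 31.636302947998047), (44.644840240478516, 100.56761932373047), 86.81272888183594) 38.06096352583664
fences 1685 ((542.8189086914062, 285.9787902832031), (92.06488800048828, 144.75613403320312), 85.7806167602539)
```

View pics/side3.png

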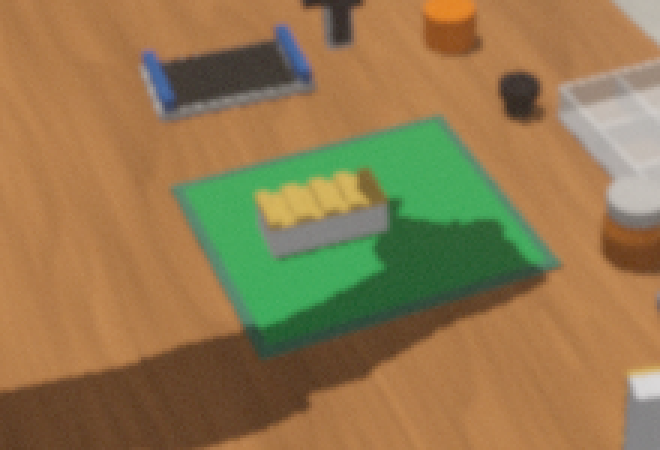

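The block lies brass up on the mat at (320,215) in the crop, square with the cradle. Next I pick it up.

Emit:
move_arm([
  [0, 0, 0, -0.014, 0.003, -0.03, 0.0854],
  [0, 0, 0, 0, 0, -0.045, 0.0854],
  [0, 0, 0, 0, 0, -0.045, 0.0854],
  [0, 0, 0, 0, 0, -0.04, 0.0854],
  [0, 0, 0, 0, 0, 0, 0.0854],
])

```text
clock: 11.8
eef_pos: [538.8, 31.1, 29.1]
tool_rot: [-3.14, -0.013, 3.084]
force: [-1.5, -0.9, -0.0]
width: 85.6
gripper_force: 0.0
```

Emit:
move_arm([
  [0, 0, 0, 0, 0, -0.014, 0.0854],
  [0, 0, 0, 0, 0, -0.012, 0.0854],
  [0, 0, 0, 0, 0, 0, 0.0854],
])

```text
clock: 12.1
eef_pos: [543.7, 31.5, 9.1]
tool_rot: [3.142, -0.0, 3.084]
force: [-0.2, 1.1, -0.2]
width: 85.3
gripper_force: 0.0
```

Emit:
move_arm([
  [0, 0, 0, 0, 0, 0, 0.03],
  [0, 0, 0, 0, 0, 0, 0.03],
  [0, 0, 0, 0, 0, 0, 0.03],
  [0, 0, 0, 0, 0, 0, 0.03],
  [0, 0, 0, 0, 0, 0, 0.03],
])

```text
clock: 12.6
eef_pos: [544.3, 31.6, 10.5]
tool_rot: [3.141, 0.002, 3.084]
force: [-1.0, -0.2, 6.1]
width: 43.0
gripper_force: 62.9
```

Emit:
move_arm([
  [0, 0, 0, 0, 0, 0.02, 0.03],
  [0, 0, 0, 0, 0.01, 0.03, 0.03],
  [0, 0, 0, 0, 0.034, 0.03, 0.03],
  [0, 0, 0, 0, 0.045, 0, 0.03],
  [0, 0, 0, 0, 0.045, 0, 0.03],
])

```text
clock: 13.1
eef_pos: [544.1, 166.5, 90.6]
tool_rot: [3.141, 0.002, 3.082]
force: [0.4, 0.7, -3.2]
width: 42.9
gripper_force: 62.7
```

Emit:
move_arm([
  [0, 0, 0, 0, 0.045, 0, 0.03],
  [0, 0, 0, -0.001, 0.045, 0, 0.03],
  [0, 0, 0, 0, 0.029, 0, 0.03],
  [0, 0, 0, 0, 0, -0.03, 0.03],
  [0, 0, 0, 0, 0, 0, 0.03],
])

```text
clock: 13.6
eef_pos: [538.8, 284.6, 56.0]
tool_rot: [-3.138, -0.007, 3.087]
force: [-2.4, -2.6, -3.9]
width: 43.2
gripper_force: 62.9
```

Run:
```python
from h import *
s=telemetry.read_state(); print(s["eef_pos"],s["tool_rot"])
for n in("side","scene"):
    im,d=eyes.get_image(n); c=eyes.calibration(n); P=cloud(c,d,np.ones_like(d,bool))
    for k in(0,): 
        for f in finder.pinpoint(n,"cradle_seat")[:1]+finder.pinpoint(n,"block_mid")[:4]: print(n,round(f["confidence"],2),w(c,f["location"]).round(0))
    if n=="side": cv2.imwrite("pics/side4.png",cv2.resize(im[140:290,170:390],(660,450),interpolation=3))
c=eyes.calibration("wrist"); im,d=eyes.get_image("wrist")
v,u=np.nonzero(d>0); dx,dy=(u-c["cx"])/c["fx"],(v-c["cy"])/c["fy"]; r=np.hypot(dx,dy)+1e-9; z=d[v,u]
ok=r<1.3; t=np.tan(np.where(ok,r,0))/r
P=(np.c_[dx*t*z,dy*t*z,z]@att(c).T+np.array(c["position"]))[ok]
T=P[(P[:,2]>60)&(P[:,2]<98)&(np.hypot(P[:,0]-543,P[:,1]-285)<70)&(abs(P[:,1]-285)<26)]
print("block",len(T),T.min(0),T.max(0))
F=P[(P[:,2]>19)&(P[:,2]<30)&(np.hypot(P[:,0]-543,P[:,1]-285)<100)]
print("fence",len(F),cv2.minAreaRect(F[:,:2].astype(np.float32)))
```

```text
[538.82611178 284.57173695  56.03091021] [-3.13798816 -0.00678811  3.08723594]
side 0.82 [540. 287.   9.]
side 0.98 [540. 288.  65.]
side 0.66 [ 450. -439.   67.]
side 0.63 [ 660. -303.   36.]
side 0.31 [542. 285.  -3.]
scene 0.69 [542. 285.  12.]
scene 0.65 [539. 284.  70.]
scene 0.59 [ 453. -445.   68.]
scene 0.56 [ 664. -303.   41.]
block 27762 [491.52021168 259.00645015  60.03451408] [581.2555357  310.99089887  97.99754349]
fence 4638 ((542.3157348632812, 286.651123046875), (90.58698272705078, 144.10704040527344), 86.0874252319336)
```

View pics/side4.png

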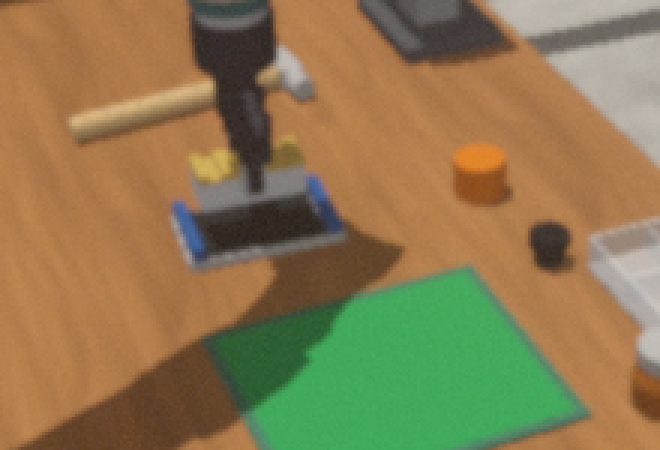

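The block hangs brass up over the cradle at (250,180), between the fences. Next I lower it.

Emit:
move_arm([
  [0, 0, 0, 0, 0.001, -0.015, 0.03],
  [0, 0, 0, 0, 0, -0.015, 0.03],
  [0, 0, 0, 0, 0, -0.006, 0.03],
  [0, 0, 0, 0, 0, 0, 0.03],
  [0, 0, 0, 0, 0, 0, 0.03],
])

```text
clock: 14.45
eef_pos: [542.5, 285.3, 22.8]
tool_rot: [-3.141, -0.001, 3.084]
force: [0.8, 0.2, -3.5]
width: 43.1
gripper_force: 63.0
```

Emit:
move_arm([
  [0, 0, 0, 0, 0, -0.003, 0.03],
  [0, 0, 0, 0, 0, -0.002, 0.03],
  [0, 0, 0, 0, 0, 0, 0.03],
  [0, 0, 0, 0, 0, 0, 0.03],
])

```text
clock: 14.85
eef_pos: [542.7, 285.5, 18.5]
tool_rot: [3.141, 0.0, 3.084]
force: [-0.0, -0.3, -4.0]
width: 42.7
gripper_force: 63.0
```

Emit:
move_arm([
  [0, 0, 0, 0, 0, -0.0015, 0.03],
  [0, 0, 0, 0, 0, 0, 0.03],
  [0, 0, 0, 0, 0, 0, 0.03],
])

```text
clock: 15.15
eef_pos: [542.6, 285.5, 16.8]
tool_rot: [-3.142, -0.0, 3.084]
force: [0.3, 0.1, -4.0]
width: 43.4
gripper_force: 63.0
```

Emit:
move_arm([
  [0, 0, 0, 0, 0, -0.001, 0.03],
  [0, 0, 0, 0, 0, 0, 0.03],
])

```text
clock: 15.35
eef_pos: [542.7, 285.5, 16.6]
tool_rot: [3.141, 0.0, 3.084]
force: [-1.9, -1.4, 3.2]
width: 43.0
gripper_force: 63.7
```

Emit:
move_arm([
  [0, 0, 0, 0, 0, -0.001, 0.03],
  [0, 0, 0, 0, 0, 0, 0.03],
])

```text
clock: 15.55
eef_pos: [542.7, 285.5, 16.5]
tool_rot: [3.141, 0.0, 3.084]
force: [-4.5, -1.8, 11.2]
width: 43.0
gripper_force: 65.0
```

Emit:
move_arm([
  [0, 0, 0, 0, 0, 0.001, 0.05],
  [0, 0, 0, 0, 0, 0, 0.0854],
  [0, 0, 0, 0, 0, 0, 0.0854],
  [0, 0, 0, 0, 0, 0, 0.0854],
  [0, 0, 0, 0, 0, 0, 0.0854],
])

```text
clock: 16.05
eef_pos: [542.6, 285.4, 15.6]
tool_rot: [-3.142, -0.0, 3.084]
force: [-0.9, -0.2, 0.6]
width: 85.5
gripper_force: 0.0
```

Emit:
move_arm([
  [0, 0, 0, 0, 0, 0.03, 0.0854],
  [0, 0, 0, 0, 0, 0.045, 0.0854],
  [0, 0, 0, 0, 0, 0.045, 0.0854],
  [0, 0, 0, 0, 0, 0.04, 0.0854],
  [0, 0, 0, 0, 0, 0, 0.0854],
])

```text
clock: 16.55
eef_pos: [546.3, 287.2, 181.8]
tool_rot: [3.135, 0.01, 3.084]
force: [0.5, 0.2, 0.2]
width: 85.2
gripper_force: 0.0
```

Run:
```python
from h import *
s=telemetry.read_state(); print(s["eef_pos"])
c=eyes.calibration("wrist"); im,d=eyes.get_image("wrist")
v,u=np.nonzero(d>0); dx,dy=(u-c["cx"])/c["fx"],(v-c["cy"])/c["fy"]; r=np.hypot(dx,dy)+1e-9; z=d[v,u]
ok=r<1.3; t=np.tan(np.where(ok,r,0))/r
P=(np.c_[dx*t*z,dy*t*z,z]@att(c).T+np.array(c["position"]))[ok]
N=np.hypot(P[:,0]-543,P[:,1]-285)<100
for z0,z1 in((36,56),(18,28)):
    T=P[N&(P[:,2]>z0)&(P[:,2]<z1)]; print(len(T),cv2.minAreaRect(T[:,:2].astype(np.float32)),np.percentile(T[:,2],90))
cv2.imwrite("pics/wrist5.png",im)
```

```text
[546.28962049 287.20849048 181.84693525]
7051 ((542.4584350585938, 284.92633056640625), (43.87148666381836, 100.7550277709961), 86.77363586425781) 46.589157245480976
3061 ((542.7606811523438, 286.411376953125), (90.55023193359375, 144.3876953125), 86.09844970703125) 24.885928216736374
```

View pics/wrist5.png

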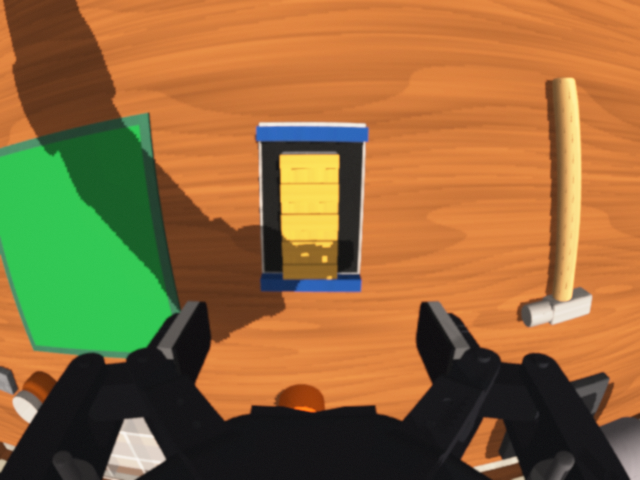

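The block lies brass up at (310,215), flat between the blue fences and within 2 mm of the cradle's centre. I hand the job in.

```bash
python3 -c "
from cell import ctrl; print(ctrl.finish_job())"
```

```text
the job is handed in; nothing more can be done
None
```

The block was stood on the mat, toppled brass face up and set flat in the cradle, within about 2 mm of its centre by the last wrist camera view; I handed the job in at about 17 s, and no verdict came back.

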